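# Unlock the tall filter canister on the gas bench's rotary turret

## Robot

A 7-joint arm with a two-finger parallel gripper is mounted at the origin on the work surface. World frame = base frame: x ahead of the robot, y to its left, z up, the work surface at z = 0. Lengths are in m, angles in rad, forces in N, time in s.
With the tool pointing down it reaches from about 0.425 to 0.925 m from the base axis. Payload 6.8 kg.
Tool frame: the origin (TCP) lies at the very end of the fingers, on their centre line; the grasp point (between the pads) lies 19 mm behind it; z points along the fingers, y is the line along which they close (so a half turn about z gives the same grasp; the last joint's range is limited). The gripper opens to 85 mm and grips with 20 to 120 N. Pads are 22 mm wide; open, the fingers measure 114 mm over their backs; the gripper's body (76 mm by 85 mm) begins 54 mm behind the grasp point. The pads swing forward as they close: fully open they stand 13 mm farther back than shut.
Start: joints at [-0.108, 0.477, 0.022, 1.555, -0.011, 1.109, -0.083], TCP at [0.675, 0, 0.231] pointing down, gripper open.
Joint ranges: [-2.96, 2.96], [-0.34, 2.1], [-1.41, 1.46], [0.24, 2.44], [-1.37, 4.51], [0.17, 1.92], [-2.96, 2.96]. Speed limits (rad/s): [2.39, 2.39, 3.14, 3.14, 3.14, 3.14, 3.14].

## Interface

Orientations are given as a rotation vector (axis times angle).
In Python, from bench import monitor, optics, r gives the robot as it stands.
- The arm moves only by the shell command python3 -m crank 'ROWS' [OPENING] [FORCE]. ROWS is JSON, a list of rows, each a list of 2 entries, a list of its own where there are three numbers: the shift along the tool's x, y, z in cm, then the turn, a rotation vector about the tool's x, y, z in rad. A call has 1 to 5 rows; each row shifts and turns the commanded pose from where the row before left it, along the tool's axes as they then stand; what a row does not reach is not made up. A row lasts 1/10 s, in which the tool goes at most 50 mm and 8.59 degrees, less where a joint would pass 70% of its speed; a pose out of reach is approached as far as the arm can. A call is refused whole if a number of a shift passes 5 or a number of a turn 0.15, either way. A call with a gripper value outside its range is refused whole. OPENING is the finger opening in cm, from 0 to 8.54, set as the call begins (- or left out, the last holds). The fingers move at their own pace and stop on an object; FORCE is the grip in N (left out, the last holds). Time passes only in rows, so rows that do not move let the fingers close. It gives the time, the measured TCP pose, the force, the opening and the grip force at its end, in the units of the state.
- monitor.get_obs(): the state, without advancing time (a new reading comes with each control period).
- optics.grab_frame(name): name is "scene" or "side" or "wrist"; returns (picture, depth): 480x640x3 uint8, red, green, blue; 480x640 float32, m along the optical axis (not along the pixel's ray), 0 where there is no reading.
- optics.camera_model(name): a dict with "vertical_fov" (degrees; the focal length in pixels is half the picture's height over the tangent of half this angle, whatever the lens; pixels are square), "cx", "cy" (the principal point, pixels), "R" (3x3) and "t" (3): a world point X has camera coordinates R X + t; the wrist camera has in their place "hand_eye" (4x4, takes a point from camera to tool coordinates, whose origin is the TCP and whose axes are the flange's). Camera axes: x right, y down, z forward; pixel columns grow to the right and rows downward; lengths in m; the calibration is good to about 2 mm. A picture is of the moment at which its call begins: read the wrist's pose just before it. camera_model takes no time and is no camera call.
- r.hand_in(): hands the job in; it is judged then, once.
The state is a dict: "clock": time; "joints": joint angles; "qvel": joint speeds; "tau": joint torques, N m; "tcp_pos": TCP position; "orientation": TCP orientation; "contact_force": force on the tool from outside, world axes, zero at the start; "moment": the same for the moment, N m; "grip_width": finger opening in m; "gripper_force": force on a finger pad.
Only numpy, scipy, OpenCV 4.12 (cv2) and the standard library are available. Lean on these libraries where they do the work, as an engineer would, in place of code of your own. Each camera call takes 0.05 s, during which the arm holds its last target. There are 200 camera calls.

## Task

Turn the round filter turret until its tall slim steel canister (the only one with a wing bar on top) stands at the tip of the fixed white arrow, the service position. Then, with it there, unscrew that canister by its wing bar, anticlockwise seen from above, as far as it goes (a bit under a quarter turn), leave it at the arrow and let go.

Things in the scene. Friction and masses are not known exactly. Their poses are not given: they have to be found in the camera images.
- turret (a joint): Turret angle in rad, growing anticlockwise from above; 0: tall canister exactly at the arrow. Starts at 0.53 to 1.3; friction about 0.2 N m, no detents, stays where left. Aluminium disc 270 mm across, top 68 mm above the bench, four filters on a 100 mm radius circle, three of them low and wide (62 mm, tops 100 mm up). The flat white arrow, 75 mm long, 68 mm up, is fixed just outside the rim on the robot's side.
- hub_handle (a point): The turret's handle: upright black bar 64 mm long (along the point's y), 14 mm thick (along its x), 30 mm high, on a 32 mm post on the turret's vertical axis. The point is on that axis, 2 mm above the bar's centre, 167 mm above the bench; z is up, the axes turn with the turret, and the tall canister stands along the point's -x.
- wing_bar (a point): Wing bar on top of the tall slim steel canister (38 mm across), one piece with it: upright bar 48 mm long (along the point's x), 12 mm thick (along its y), 26 mm high, top 146 mm above the bench. The point is on the canister's vertical axis, 2 mm above the bar's centre, 135 mm above the bench; z is up, the axes turn with the canister.
- canister (a joint): How far the canister is unscrewed from the turret, in rad: 0 fully tight, growing anticlockwise seen from above, stop at 1.4; starts between 0 and 0.15. It turns on its own vertical axis without rising and stays in its socket; friction about 0.05 N m, no spring, stays where left.

How it is judged:
On the way, in this order (a step that is already met when the one before it is completed fails the run):
1. the tall canister stands at the arrow, still screwed tight (value of joint turret between -0.18 and 0.18 rad and value of joint canister below 0.5 rad), for 0.3 s.
2. the canister is unscrewed at the arrow (value of joint canister above 1.1 rad and value of joint turret between -0.18 and 0.18 rad), for 0.2 s.
At the end, for the whole second after the job is handed in: The turret is within 0.18 rad (10 degrees) of 0, so the tall canister is at the arrow, and the canister is unscrewed by more than 1.1 rad (its stop is at 1.4). It must first have stood at the arrow for 0.3 s while unscrewed by less than 0.5 rad (all of step 2); the robot touches nothing.
It also fails if it takes over 45 s, if anything falls off the work surface, if the arm or the gripper's body presses on something with over 40 N, if the wrist force passes 120 N, or if a joint passes its speed limit or range.

## Working session

There is one attempt and no reset: what is moved stays moved. The work goes in short steps, Python scripts to look and compute and a shell command to move; the robot and the scene stay as the last step left them, time stands still between calls to the robot, and variables do not carry over. Pictures are saved under pics/ and viewed, at most 10 in all, crops included, and the job is handed in when it is done.

```bash
mkdir -p pics; ls
python3 - <<'E'
from bench import monitor, optics, r
import cv2,numpy as np
o=monitor.get_obs();print(o)
for n in ("scene","side"):
    p,d=optics.grab_frame(n);cv2.imwrite(f"pics/{n}0.png",p[:,:,::-1]);np.save(f"pics/{n}0.npy",d)
    print(optics.camera_model(n))
print(optics.camera_model("wrist"))
E
```

```text
pics
{'clock': 0.0, 'joints': array([-0.10811392,  0.47781934,  0.02236266,  1.55648047, -0.01152056,
        1.10931277, -0.0831116 ]), 'qvel': array([ 0.00019184,  0.00110751,  0.00126089,  0.00299269,  0.00025902,
       -0.00089002, -0.00038671]), 'tau': array([-5.45967814e-04, -5.96443820e+01,  1.60769675e+00, -2.81194621e+01,
        1.24063640e-02,  9.39900521e-03,  2.20753498e-05]), 'tcp_pos': array([ 6.74386441e-01, -1.58537914e-05,  2.30301017e-01]), 'orientation': array([-2.22057112, -2.22055798,  0.00224374]), 'contact_force': array([-0.06435121,  0.1231514 ,  0.44414637]), 'moment': array([ 0.00097147,  0.01476653, -0.00289736]), 'gripper_force': 0.0, 'grip_width': 0.08599471830713294}
{'vertical_fov': 42.011246571981474, 'cx': 315.7615614910479, 'cy': 232.7072229712244, 'R': array([[ 0.32613827,  0.94512219, -0.0194388 ],
       [ 0.51509487, -0.19491371, -0.83467714],
       [-0.79266078,  0.26220733, -0.55039641]]), 't': array([-0.19497092, -0.1266053 ,  1.15095968])}
{'vertical_fov': 54.33333697456678, 'cx': 324.06670390186747, 'cy': 240.4054667763203, 'R': array([[ 0.99023709, -0.13775703,  0.02129551],
       [-0.06712069, -0.60511729, -0.79330188],
       [ 0.12216919,  0.78412758, -0.60845594]]), 't': array([-0.54418471,  0.16987024,  0.6497958 ])}
{'vertical_fov': 63.61021970361603, 'cx': 317.47077699273524, 'cy': 242.4668792022091, 'hand_eye': array([[ 3.76887949e-04, -9.60901784e-01, -2.76889184e-01,
         6.97921492e-02],
       [ 9.99999929e-01,  3.53894151e-04,  1.33014951e-04,
         1.09871942e-03],
       [-2.98248411e-05, -2.76889215e-01,  9.60901848e-01,
        -1.42422722e-01],
       [ 0.00000000e+00,  0.00000000e+00,  0.00000000e+00,
         1.00000000e+00]])}
```

View pics/scene0.png

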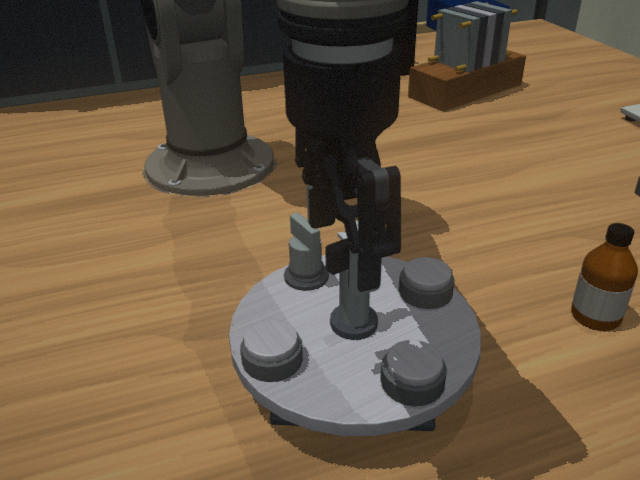

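View pics/side0.png

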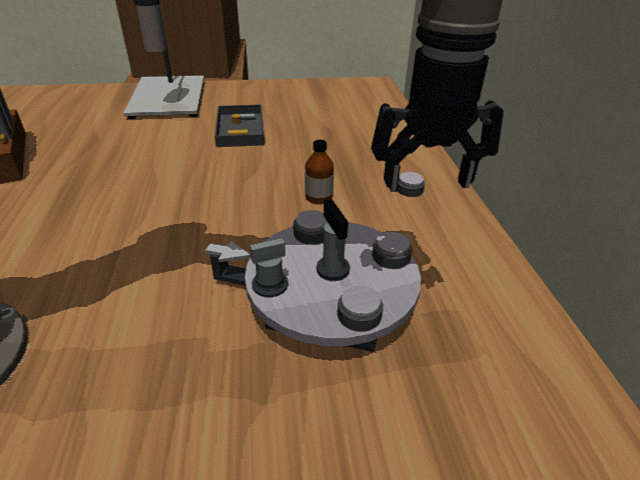

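```bash
cat > h.py <<'E'
from bench import monitor, optics, r
import cv2,numpy as np
def atz(n,u,v,z):
    m=optics.camera_model(n);f=240/np.tan(np.radians(m["vertical_fov"])/2)
    R=np.array(m["R"]);t=np.array(m["t"]);c=-R.T@t
    d=R.T@np.array([(u-m["cx"])/f,(v-m["cy"])/f,1]);return c+d*(z-c[2])/d[2]
E
python3 - <<'E'
import cv2
p=cv2.imread("pics/side0.png")[190:340,195:425];cv2.imwrite("pics/c1.png",cv2.resize(p,None,fx=3.4,fy=3.4,interpolation=cv2.INTER_CUBIC))
E
```

```text
(no output)
```

View pics/c1.png

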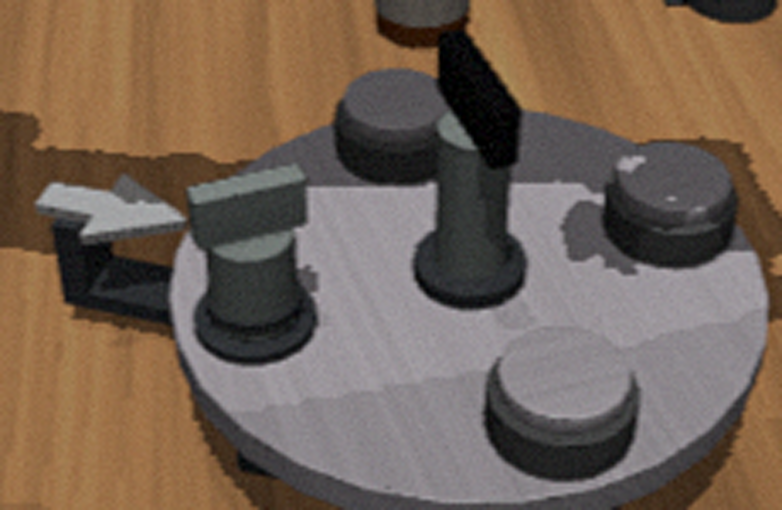

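Run:
```python
from h import *
def c(u,v,z): return atz("side",195+u/3.4,190+v/3.4,z)
P=dict(tip=c(187,218,.068),tail=c(42,198,.068),h1=c(450,34,.18),h2=c(511,110,.18),w1=c(190,190,.146),w2=c(304,170,.146),wing=c(248,181,.146),L=c(172,285,.068),R=c(768,285,.068))
for k,v in P.items(): print(k,v.round(4))
hub=(P['h1']+P['h2'])/2;print("hub",hub)
a=lambda v:np.arctan2(v[1],v[0])
print("arrow from hub",a(P['tip']-hub),a(P['tail']-hub),"can",a(P['wing']-hub),np.hypot(*(P['wing']-hub)[:2]),"handle",a(P['h1']-P['h2']),"wing",a(P['w2']-P['w1']))
```

```text
tip [0.4436 0.1062 0.068 ]
tail [0.3756 0.129  0.068 ]
h1 [0.5613 0.0782 0.18  ]
h2 [0.5773 0.0207 0.18  ]
w1 [0.4495 0.0271 0.146 ]
w2 [0.4957 0.0353 0.146 ]
wing [0.4728 0.0305 0.146 ]
L [0.4363 0.0595 0.068 ]
R [0.702 0.029 0.068]
hub [0.56930564 0.04943865 0.18      ]
arrow from hub 2.7173515919206923 2.751777080717603 can -2.9474064295311204 0.09838929144840544 handle 1.8422844916243075 wing 0.17413235735759064
```

```bash
python3 -m crank '[[[1.6,-3.5,0],[0,0,0]],[[1.6,-3.5,0],[0,0,0]],[[1.7,-3.5,0],[0,0,0]],[[0,0,0],[0,0,-0.14]],[[0,0,0],[0,0,-0.13]]]' 8.5
python3 -m crank '[[[0,0,0],[0,0,0]],[[0,0,0],[0,0,0]]]'
python3 - <<'E'
from h import *
from scipy.spatial.transform import Rotation as Ro
o=monitor.get_obs();print(o['tcp_pos'],Ro.from_rotvec(o['orientation']).as_matrix().round(3))
p,d=optics.grab_frame("wrist");cv2.imwrite("pics/w1.png",p[:,:,::-1]);np.save("pics/w1.npy",d)
np.savez("pics/w1o.npz",p=o['tcp_pos'],o=o['orientation'])
E
```

```text
clock: 0.6
tcp_pos: [0.5687, 0.0499, 0.2312]
orientation: [-1.893, -2.507, 0.001]
contact_force: [1.7, -0.7, 0.1]
grip_width: 0.0851
gripper_force: 0.0
clock: 0.8
tcp_pos: [0.57, 0.0488, 0.2311]
orientation: [-1.907, -2.496, 0.0]
contact_force: [0.5, 0.3, 0.2]
grip_width: 0.0852
gripper_force: 0.0
[0.56995335 0.04876726 0.23107297] [[-0.263  0.965 -0.   ]
 [ 0.965  0.263 -0.   ]
 [ 0.    -0.    -1.   ]]
```

View pics/w1.png

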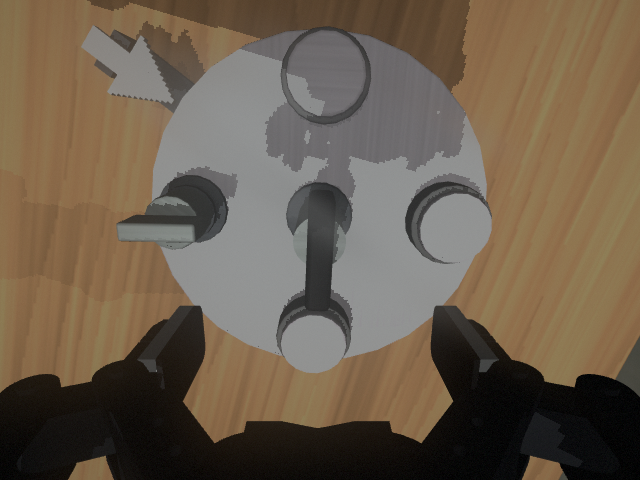

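```bash
cat >> h.py <<'E'
from scipy.spatial.transform import Rotation as Ro
def watz(u,v,z,pos,ori):
    m=optics.camera_model("wrist");f=240/np.tan(np.radians(m["vertical_fov"])/2)
    H=np.array(m["hand_eye"]);R=Ro.from_rotvec(ori).as_matrix()
    c=pos+R@H[:3,3];d=R@H[:3,:3]@np.array([(u-m["cx"])/f,(v-m["cy"])/f,1]);return c+d*(z-c[2])/d[2]
a=lambda v:np.arctan2(v[1],v[0])
E
python3 - <<'E'
from h import *
q=np.load("pics/w1o.npz");w=lambda u,v,z:watz(u,v,z,q['p'],q['o'])
tip,tail=w(175,103,.068),w(89,35,.068)
h1,h2=w(320,191,.18),w(317.5,309,.18)
w1,w2=w(118,230,.146),w(196,230,.146);wc=(w1+w2)/2
base=w(320,212,.07)
L,R=w(152,196,.068),w(488,196,.068)
hub=(h1+h2)/2
print("tip",tip,"tail",tail,"h",h1,h2,np.linalg.norm(h1-h2),"hub",hub,"base",base,"disc",(L+R)/2,np.linalg.norm(L-R))
print("wing",wc,np.linalg.norm(w1-w2),np.linalg.norm((wc-hub)[:2]),a(wc-hub),"wingang",a(w2-w1))
print("arrow",a(tip-hub),a(tail-hub),a(tail-tip),"handle -x",a(h1-h2)-np.pi/2, a(h2-h1)-np.pi/2)
E
```

```text
tip [0.44495783 0.10743872 0.068     ] tail [0.37838303 0.13655742 0.068     ] h [0.56137088 0.08851942 0.18      ] [0.57721575 0.02572991 0.18      ] 0.06475787991161232 hub [0.56929331 0.05712467 0.18      ] base [0.57083224 0.05665692 0.07      ] disc [0.56751738 0.06872878 0.068     ] 0.2667971848129649
wing [0.47388332 0.03480565 0.146     ] 0.047284223863439966 0.09798574496676096 -2.9117973597530376 wingang 0.26655015872165133
arrow 2.7570723405626243 2.7473068872657564 2.7292803082282466 handle -x 0.24718828806059578 -2.8944043655291973
```

```bash
python3 -m crank '[[[0.7,0.2,2],[0,0,0]],[[0,0,2.5],[0,0,0.01]],[[0,0,2.2],[0,0,0]],[[0,0,1],[0,0,0]],[[0,0,0],[0,0,0]]]' 8.5
python3 -m crank '[[[0,0,0],[0,0,0]],[[0,0,0],[0,0,0]],[[0,0,0],[0,0,0]],[[0,0,0],[0,0,0]],[[0,0,0],[0,0,0]]]' 0.5 50
python3 -m crank '[[[0,0,0],[0,0,0]],[[0,0,0],[0,0,0]],[[0,0,0],[0,0,0]],[[0,0,0],[0,0,0]],[[0,0,0],[0,0,0]]]'
```

```text
clock: 1.35
tcp_pos: [0.5692, 0.056, 0.1529]
orientation: [-1.915, -2.488, 0.004]
contact_force: [-0.7, -0.3, 0.4]
grip_width: 0.0851
gripper_force: 0.0
clock: 1.85
tcp_pos: [0.569, 0.056, 0.1548]
orientation: [-1.915, -2.489, 0.003]
contact_force: [-1.7, 2.4, 2.9]
grip_width: 0.0131
gripper_force: 48.7
clock: 2.35
tcp_pos: [0.569, 0.0559, 0.1548]
orientation: [-1.914, -2.49, 0.003]
contact_force: [-5.6, -1.4, 6.9]
grip_width: 0.013
gripper_force: 48.6
```

```bash
python3 -m crank '[[[0,0,0],[0,0,0.06]],[[0,0,0],[0,0,0.07]],[[0,0,0],[0,0,0.07]],[[0,0,0],[0,0,0.07]],[[0,0,0],[0,0,0.07]]]'
python3 -m crank '[[[0,0,0],[0,0,0.07]],[[0,0,0],[0,0,0.07]],[[0,0,0],[0,0,0.07]],[[0,0,0],[0,0,0.06]],[[0,0,0],[0,0,0.02]]]'
python3 -m crank '[[[0,0,0],[0,0,0]],[[0,0,0],[0,0,0]],[[0,0,0],[0,0,0]]]'
python3 - <<'E'
from h import *
o=monitor.get_obs();print(o['tcp_pos'],o['contact_force'],o['moment'],Ro.from_rotvec(o['orientation']).as_matrix().round(3),o['grip_width'],o['joints'])
p,d=optics.grab_frame("wrist");cv2.imwrite("pics/w2.png",p[:,:,::-1])
np.savez("pics/w2o.npz",p=o['tcp_pos'],o=o['orientation'])
E
```

```text
clock: 2.85
tcp_pos: [0.5692, 0.0559, 0.1549]
orientation: [-2.311, -2.127, 0.002]
contact_force: [-4.8, -0.6, 6.6]
grip_width: 0.0131
gripper_force: 48.6
clock: 3.35
tcp_pos: [0.5695, 0.0558, 0.1549]
orientation: [-2.594, -1.772, 0.002]
contact_force: [-3.8, -1.5, 5.3]
grip_width: 0.013
gripper_force: 48.6
clock: 3.65
tcp_pos: [0.5694, 0.0558, 0.1548]
orientation: [-2.592, -1.774, 0.002]
contact_force: [-4.7, -2.2, 4.3]
grip_width: 0.0132
gripper_force: 48.7
[0.56944622 0.05581298 0.15484406] [-4.66702069 -2.24868644  4.27339998] [-0.22083981  0.79898408 -0.07331758] [[ 0.362  0.932 -0.001]
 [ 0.932 -0.362 -0.   ]
 [-0.001 -0.001 -1.   ]] 0.013179348835059253 [-0.27188556  0.39491696  0.08239991  1.88277574 -0.04142227  0.86672176
 -0.53966567]
```

View pics/w2.png

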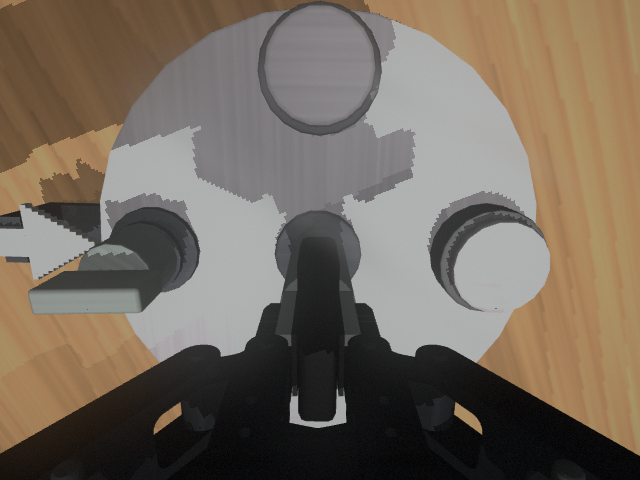

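Run:
```python
from h import *
q=np.load("pics/w2o.npz");w=lambda u,v,z:watz(u,v,z,q['p'],q['o'])
hub=np.r_[q['p'][:2],0]
w1,w2=w(30,303,.146),w(141,301,.146);wc=(w1+w2)/2
tip=w(100,243,.068)
print("wing",wc,np.linalg.norm(w1-w2),np.linalg.norm((wc-hub)[:2]),a(wc-hub),"wingang",a(w2-w1),"tip",tip,a(tip-hub),"base",a(w(152,250,.07)-hub))
R=Ro.from_rotvec(q['o']).as_matrix();d=wc-q['p'];print("tool shift",R.T@d)
```

```text
wing [0.47855767 0.09132362 0.146     ] 0.0474897518311864 0.09757937085637863 2.769124555625688 wingang -0.35020947093721105 tip [0.44674534 0.1074314  0.068     ] 2.7433824973555336 base 2.7730447444396145
tool shift [ 0.0001767  -0.09757077  0.00893673]
```

```bash
python3 -m crank '[[[0,0,0],[0,0,0]],[[0,0,0],[0,0,0]],[[0,0,0],[0,0,0]],[[0,0,0],[0,0,0]],[[0,0,0],[0,0,0]]]' 8.5
python3 -m crank '[[[0,0,-2],[0,0,0]],[[0,0,-3],[0,0,0]],[[0,0,-2],[0,0,0]],[[0,-3,0],[0,0,0]],[[0,-3.5,0],[0,0,0]]]'
python3 -m crank '[[[0,-3.3,0],[0,0,0]],[[0,0,0],[0,0,0.14]],[[0,0,0],[0,0,0.14]],[[0,0,0],[0,0,0.14]],[[0,0,0],[0,0,0.14]]]'
python3 -m crank '[[[0,0,0],[0,0,0.14]],[[0,0,0],[0,0,0.14]],[[0,0,0],[0,0,0.14]],[[0,0,0],[0,0,0.14]],[[0,0,0],[0,0,0.14]]]'
python3 -m crank '[[[0,0,0],[0,0,0.14]],[[0,0,0],[0,0,0.14]],[[0,0,0],[0,0,0]],[[0,0,0],[0,0,0]],[[0,0,0],[0,0,0]]]'
python3 - <<'E'
from h import *
o=monitor.get_obs();print(o['tcp_pos'],Ro.from_rotvec(o['orientation']).as_matrix().round(3),o['joints'])
p,d=optics.grab_frame("wrist");cv2.imwrite("pics/w3.png",p[:,:,::-1])
np.savez("pics/w3o.npz",p=o['tcp_pos'],o=o['orientation'])
E
```

```text
clock: 4.2
tcp_pos: [0.5701, 0.0563, 0.1543]
orientation: [-2.592, -1.775, -0.0]
contact_force: [0.2, 0.5, -0.0]
grip_width: 0.0837
gripper_force: 0.0
clock: 4.7
tcp_pos: [0.51, 0.0797, 0.225]
orientation: [2.593, 1.772, 0.003]
contact_force: [-0.7, 0.8, 0.6]
grip_width: 0.0851
gripper_force: 0.0
clock: 5.2
tcp_pos: [0.4787, 0.0918, 0.2244]
orientation: [-2.984, -0.981, -0.001]
contact_force: [-0.8, -0.3, -0.4]
grip_width: 0.085
gripper_force: 0.0
clock: 5.7
tcp_pos: [0.4787, 0.0917, 0.2243]
orientation: [-3.14, 0.102, -0.0]
contact_force: [1.4, -0.5, -0.0]
grip_width: 0.085
gripper_force: 0.0
clock: 6.2
tcp_pos: [0.4787, 0.0917, 0.2243]
orientation: [-3.097, 0.526, 0.0]
contact_force: [-0.3, 0.3, 0.5]
grip_width: 0.085
gripper_force: 0.0
[0.47869194 0.09174753 0.22430496] [[ 0.944 -0.33  -0.   ]
 [-0.33  -0.944  0.   ]
 [-0.    -0.    -1.   ]] [-0.5235517   0.17271777  0.23273198  2.01330467 -0.04842419  0.96068046
 -2.17363101]
```

View pics/w3.png

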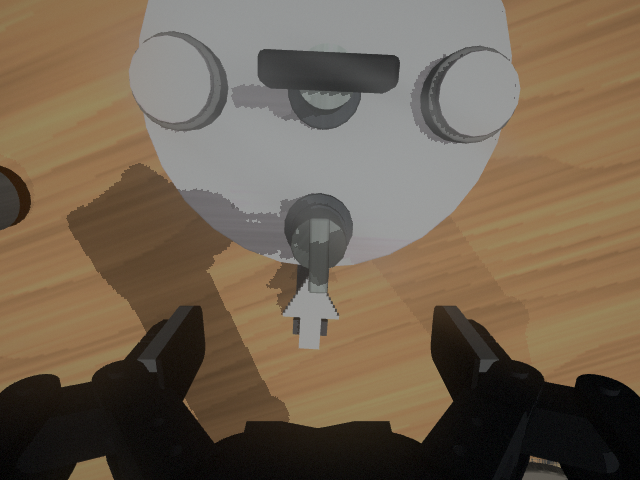

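Run:
```python
from h import *
q=np.load("pics/w3o.npz");w=lambda u,v,z:watz(u,v,z,q['p'],q['o'])
w1,w2=w(319.5,218,.146),w(318,292,.146);wc=(w1+w2)/2
h1,h2=w(258,70,.18),w(399,74,.18);hub=(h1+h2)/2
tip,tail=w(312,281,.068),w(310,348,.068)
print("wing",wc,np.linalg.norm(w1-w2),a(wc-hub),a(tip-hub),a(tail-hub),hub)
print(a(h2-h1)-np.pi/2)
print("tool shift",Ro.from_rotvec(q['o']).as_matrix().T@(wc-q['p']), a(w1-w2))
```

```text
wing [0.4778632  0.09106744 0.146     ] 0.046658673767055965 2.76214230181933 2.739380773116253 2.7497605327908623 [0.56839848 0.05496418 0.18      ]
-3.5039628357462913
tool shift [-0.0005567   0.00091815  0.07830494] -0.3544239648069675
```

```bash
python3 -m crank '[[[-0.05,0.05,3],[0,0,0]],[[0,0,3],[0,0,0]],[[0,0,2.5],[0,0,0]],[[0,0,1.6],[0,0,0]],[[0,0,0],[0,0,0]]]' 8.5
python3 -m crank '[[[0,0,0],[0,0,0]],[[0,0,0],[0,0,0]],[[0,0,0],[0,0,0]],[[0,0,0],[0,0,0]],[[0,0,0],[0,0,0]]]' 0.5 45
python3 -m crank '[[[0,0,0],[0,0,0]],[[0,0,0],[0,0,0]],[[0,0,0],[0,0,0]]]'
```

```text
clock: 6.75
tcp_pos: [0.4765, 0.0909, 0.1214]
orientation: [3.095, -0.528, -0.006]
contact_force: [-1.2, 1.0, -1.5]
grip_width: 0.085
gripper_force: 0.0
clock: 7.25
tcp_pos: [0.4783, 0.0915, 0.1238]
orientation: [-3.096, 0.53, -0.001]
contact_force: [-1.4, -5.3, 4.7]
grip_width: 0.0124
gripper_force: 6.3
clock: 7.55
tcp_pos: [0.4783, 0.0915, 0.1239]
orientation: [-3.096, 0.53, -0.001]
contact_force: [-1.6, 0.1, 5.5]
grip_width: 0.0113
gripper_force: 45.3
```

```bash
python3 -m crank '[[[0,0,0],[0,0,-0.06]],[[0,0,0],[0,0,-0.09]],[[0,0,0],[0,0,-0.09]],[[0,0,0],[0,0,-0.09]],[[0,0,0],[0,0,-0.09]]]'
python3 -m crank '[[[0,0,0],[0,0,-0.09]],[[0,0,0],[0,0,-0.09]],[[0,0,0],[0,0,-0.09]],[[0,0,0],[0,0,-0.09]],[[0,0,0],[0,0,-0.09]]]'
python3 -m crank '[[[0,0,0],[0,0,-0.09]],[[0,0,0],[0,0,-0.09]],[[0,0,0],[0,0,-0.09]],[[0,0,0],[0,0,-0.09]],[[0,0,0],[0,0,-0.05]]]'
python3 -m crank '[[[0,0,0],[0,0,0]],[[0,0,0],[0,0,0]],[[0,0,0],[0,0,0]]]'
python3 - <<'E'
from h import *
o=monitor.get_obs();print(o['tcp_pos'],o['moment'],Ro.from_rotvec(o['orientation']).as_matrix().round(3))
E
```

```text
clock: 8.05
tcp_pos: [0.4785, 0.0923, 0.1239]
orientation: [-3.138, -0.133, -0.002]
contact_force: [-1.2, 2.2, 4.8]
grip_width: 0.011
gripper_force: 45.3
clock: 8.55
tcp_pos: [0.4779, 0.0926, 0.1239]
orientation: [-3.029, -0.83, -0.0]
contact_force: [-2.9, 3.1, 7.0]
grip_width: 0.0111
gripper_force: 45.6
clock: 9.05
tcp_pos: [0.4773, 0.0929, 0.1239]
orientation: [-2.796, -1.429, 0.001]
contact_force: [-5.0, 4.1, 9.5]
grip_width: 0.0107
gripper_force: 45.8
clock: 9.35
tcp_pos: [0.4773, 0.0929, 0.1239]
orientation: [-2.798, -1.425, 0.001]
contact_force: [-5.4, 3.2, 9.3]
grip_width: 0.011
gripper_force: 45.8
[0.47729695 0.0928718  0.12389653] [0.68288863 1.11996875 0.02980461] [[ 0.588  0.809 -0.001]
 [ 0.809 -0.588  0.001]
 [ 0.    -0.002 -1.   ]]
```

```bash
python3 -m crank '[[[0,0,0],[0,0,0]],[[0,0,0],[0,0,0]],[[0,0,0],[0,0,0]],[[0,0,0],[0,0,0]],[[0,0,0],[0,0,0]]]' 8.5
python3 -m crank '[[[0,0,-2],[0,0,0]],[[0,0,-3],[0,0,0]],[[0,0,-3],[0,0,0]],[[0,0,-2],[0,0,0]],[[0,0,0],[0,0,0]]]'
python3 -m crank '[[[0,0,0],[0,0,0]],[[0,0,0],[0,0,0]],[[0,0,0],[0,0,0]]]'
python3 - <<'E'
from h import *
o=monitor.get_obs();print(o['tcp_pos'])
p,d=optics.grab_frame("wrist");cv2.imwrite("pics/w4.png",p[:,:,::-1])
np.savez("pics/w4o.npz",p=o['tcp_pos'],o=o['orientation'])
E
```

```text
clock: 9.85
tcp_pos: [0.4781, 0.0913, 0.1232]
orientation: [2.801, 1.423, -0.0]
contact_force: [0.1, -0.2, 0.7]
grip_width: 0.0818
gripper_force: 0.0
clock: 10.35
tcp_pos: [0.4799, 0.0919, 0.2261]
orientation: [2.8, 1.423, 0.009]
contact_force: [0.5, 0.3, -0.4]
grip_width: 0.0847
gripper_force: 0.0
clock: 10.65
tcp_pos: [0.4773, 0.0912, 0.2221]
orientation: [-2.8, -1.424, 0.004]
contact_force: [-0.1, -0.0, -0.1]
grip_width: 0.085
gripper_force: 0.0
[0.47733714 0.09119089 0.22208866]
```

View pics/w4.png

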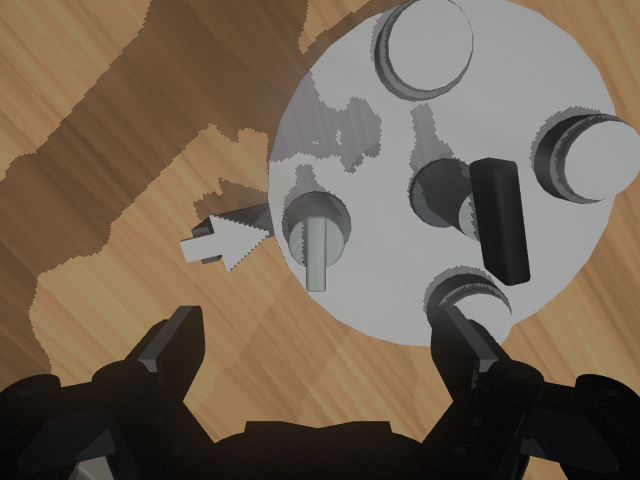

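```bash
python3 -c "
from bench import r
print(r.hand_in())"
```

```text
the job is handed in; nothing more can be done
None
```

I handed the job in at about 11 s: the tall canister stands at the arrow (turret about 0.03 rad off), it was turned 1.28 rad anticlockwise, and the gripper is open and clear of it; no verdict came back.

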